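Put the tall spacer ring away in its clamshell case and shut the case

ROBOT

A 6-joint arm with a two-finger parallel gripper is mounted at the origin on a cart in front of the work surface, level with it; the furniture and walls round the work are solid. World frame = base frame: x ahead of the robot, y to its left, z up, the work surface at z = 0. Lengths are in mm, angles in degrees, forces in N, time in s.
With the tool pointing down it reaches from about 300 to 850 mm from the base axis. Payload 4.2 kg.
Tool frame: the origin (TCP) lies midway between the tips of the shut fingers; the grasp point (between the pads) lies 19 mm behind it (env.grip_point_offset is the distance from the TCP to the grasp point, in mm); z points along the fingers, x is the direction in which the jaws open and shut, and the axes are right-handed (so a half turn about z gives the same grasp; the last joint's range is limited). The gripper opens to 91 mm and grips with 3 to 60 N. Pads are 32 mm wide; open, the fingers measure 118 mm over their backs; the gripper's body (76 mm by 178 mm) begins 60 mm behind the grasp point.
Start: joints at [68.87, 18.312, 89.639, -0, 72.044, -1.146], TCP at [196.521, 540.391, 213.976] pointing down, gripper open.
Joint ranges: [-177.97, 177.97], [-48.28, 115.42], [12.27, 149.76], [-77.06, 257.06], [2.81, 150.46], [-146.56, 146.56]. Speed limits (degrees/s): [147.25, 147.25, 180, 180, 180, 180].

INTERFACE

Orientations are given as [roll, pitch, yaw] about the fixed x, y, z axes, in that order (R = Rz(yaw) Ry(pitch) Rx(roll)).
In Python, from workcell import env gives the robot as it stands.
- The arm moves only by the shell command python3 -m pendant 'ROWS' [FORCE]. ROWS is JSON, a list of rows, each an object with "xyz": the shift along the tool's x, y, z in m, a list of three; "roll": the turn about the tool's z in degrees; "jaw": the closure, from 0 (fully open) to 1 (shut). A call has exactly 8 rows; each row is the pose to reach, as a shift and turn from the pose commanded when the call began, along the tool's axes at that moment; what a row does not reach only later rows make up. A row lasts 1/8 s, in which the tool goes at most 62.5 mm and 10.7 degrees, less where a joint would pass 70% of its speed; a pose out of reach is approached as far as the arm can. A call with a gripper value outside its range is refused whole. The fingers move at their own pace and stop on an object; FORCE is the grip in N (left out, the last holds). Time passes only in rows, so rows that repeat a pose let the fingers close, or fill a call up. It gives the time, the measured TCP pose, the force and the opening at its end, in the units of the state.
- env.state(): the state, without advancing time (a new reading comes with each control period).
- env.grab_frame(name): name is "scene" or "top" or "wrist"; returns (picture, depth): 480x640x3 uint8, blue, green, red; 480x640 float32, mm along the optical axis (not along the pixel's ray), 0 where there is no reading.
- env.camera_params(name): a dict with "camera_matrix" (3x3 intrinsics, pixels), "cam_to_world" (4x4, takes a point from camera to world coordinates); the wrist camera has in their place "hand_eye" (4x4, takes a point from camera to tool coordinates, whose origin is the TCP and whose axes are the tool frame's). Camera axes: x right, y up, looking along -z (the intrinsics and any distortion apply to the point x, -y, -z); pixel columns grow to the right and rows downward; lengths in mm; the calibration is good to about 2 mm. A picture is of the moment at which its call begins: read the wrist's pose just before it. camera_params takes no time and is no camera call.
- env.job_done(): hands the job in, once; it reports no verdict.
The state is a dict: "time_s": time; "qpos": joint angles; "qvel": joint speeds; "effort": joint torques, N m; "ee_pos": TCP position; "ee_rot": TCP orientation; "force": force on the tool from outside, world axes, zero at the start; "torque": the same for the moment, N m; "gripper_width": finger opening in mm.
Only numpy, scipy, OpenCV 4.12 (cv2) and the standard library are available. Lean on these libraries where they do the work, as an engineer would, in place of code of your own. Each camera call takes 0.05 s, during which the arm holds its last target. There are 200 camera calls.

TASK

Put the tallest of the loose steel spacer rings, the narrow one, flat into the lower half of the open wooden case. Then swing the case's upper half over and shut it fully, so that the two halves meet edge to edge with the ring inside.

Things in the scene. Friction and masses are not known exactly. Their poses are not given: they have to be found in the camera images.
- tall_ring_center (a point): Centre, half-way up, of the loose plain steel spacer ring to be put away: 54 mm outside diameter, 30 mm high, about 0.22 kg, lying flat on the table with its bore upright (z up). Two other loose steel rings lie about, both wider and lower (60 mm across, 20 mm and 10 mm high); the three can have changed places. The machine at the left is tall: pass well above it.
- case_nest (a point): Centre of the inner floor, 5 mm above the table, of the lower half of the pale wooden case, which is fast to the table. Each half is a shell 110 (x) by 140 (y) mm, 24 mm deep outside, with 6 mm walls and 5 mm floor (inside 98 x 128 x 19). z up, y along the hinge, x from the front to the hinge. The hinge line is 55 mm to +x and 19 mm above this point, at the rim.
- case_lid (a joint): Opening angle (rad) of the case's upper half, the lid: 0 = shut, rim on rim, the case then 48 mm high; 1.57 = upright; 2.2 = stop, leaning back beyond the hinge. Starts at 1.65 to 1.95. The hinge is stiff: the lid stays where it is left, and 2 to 3 N at the free edge swings it. No latch.
- lid_edge (a point): Middle of the lid's outer free edge, the corner of its outer face (the top when shut) and front face: 110 mm from the hinge line, 24 mm off the rim plane. Moves with the lid; axes as case_nest when shut (x to the hinge, z out of the outer face). A thumb lip 40 mm long, 6 mm thick stands out 13 mm from the front face, 15 to 21 mm below this corner (as when shut).

How it is judged (in metres and radians):
On the way:
1. the tall ring lies flat in the lower half while the lid is still open (x of tall_ring_center in the frame of case_nest between -0.03 and 0.03 m and y of tall_ring_center in the frame of case_nest between -0.045 and 0.045 m and z of tall_ring_center in the frame of case_nest between 0.005 and 0.025 m and angle between tall_ring_center's own z axis and vertical below 0.175 rad and value of joint case_lid above 0.8 rad), for 0.2 s.
At the end, for the whole second after the job is handed in: The tall ring lies flat (within 10 degrees) inside the case, its centre within 30 mm along x, 45 mm along y and 5 to 25 mm above the inner floor's centre, and the lid is shut to within 0.09 rad (about 10 mm at the front edge); the lid is at rest (x of tall_ring_center in the frame of case_nest between -0.03 and 0.03 m and y of tall_ring_center in the frame of case_nest between -0.045 and 0.045 m and z of tall_ring_center in the frame of case_nest between 0.005 and 0.025 m and angle between tall_ring_center's own z axis and vertical below 0.175 rad and value of joint case_lid below 0.09 rad and velocity of joint case_lid between -0.05 and 0.05 rad/s); the robot touches nothing.
It also fails if it takes over 58 s, if anything falls off the work surface, if the arm or the gripper's body presses on something with over 40 N, if the wrist force passes 120 N, or if a joint passes its speed limit or range.

## Working session

There is one attempt and no reset: what is moved stays moved. The work goes in short steps, Python scripts to look and compute and a shell command to move; the robot and the scene stay as the last step left them, time stands still between calls to the robot, and variables do not carry over. Pictures are saved under pics/ and viewed, about 8 in all and at most 12, crops included, and the job is handed in when it is done.

```bash
mkdir -p pics; cat > h.py <<'E'
import numpy as np, cv2
from workcell import env
from scipy.spatial.transform import Rotation as R
def cam(n,st=None):
    p=env.camera_params(n);K=np.array(p["camera_matrix"])
    if "cam_to_world" in p: T=np.array(p["cam_to_world"])
    else:
        st=st or env.state();A=np.eye(4);A[:3,:3]=R.from_euler('xyz',st["ee_rot"],degrees=True).as_matrix();A[:3,3]=st["ee_pos"];T=A@np.array(p["hand_eye"])
    return K,T
def cloud(n,d,K,T):
    v,u=np.mgrid[:480,:640];x=(u-K[0,2])/K[0,0]*d;y=(v-K[1,2])/K[1,1]*d
    return np.stack([x,-y,-d],-1)@T[:3,:3].T+T[:3,3]
def grab(n,save=None):
    st=env.state();im,d=env.grab_frame(n);K,T=cam(n,st);P=cloud(n,d,K,T);P[d==0]=np.nan
    if save: cv2.imwrite(save,im)
    return im,d,P
E
python3 - <<'E'
from h import *
s=env.state();print(s["ee_pos"],s["ee_rot"],s["gripper_width"],s["time_s"])
for n in("scene","top"):
    im,d,P=grab(n,f"pics/{n}.png");np.save(n+".npy",P);print(n,env.camera_params(n).keys(),cam(n)[1][:3,3])
E
```

```text
[196.33670431 539.90045514 213.11546787] [-1.79999796e+02  1.02224486e-01  7.00173143e+01] 91.21574795287309 0.0
scene dict_keys(['camera_matrix', 'cam_to_world']) [  34.34937048 -760.18093298  541.93975236]
top dict_keys(['camera_matrix', 'cam_to_world']) [ 368.45423875 -258.09899559  914.44925371]
```

View pics/top.png

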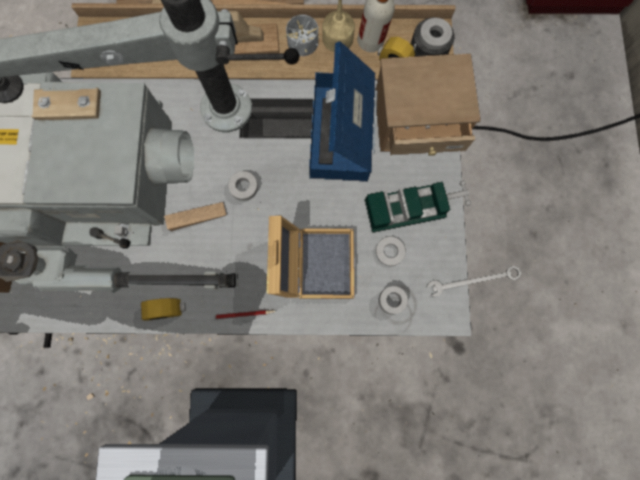

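View pics/scene.png

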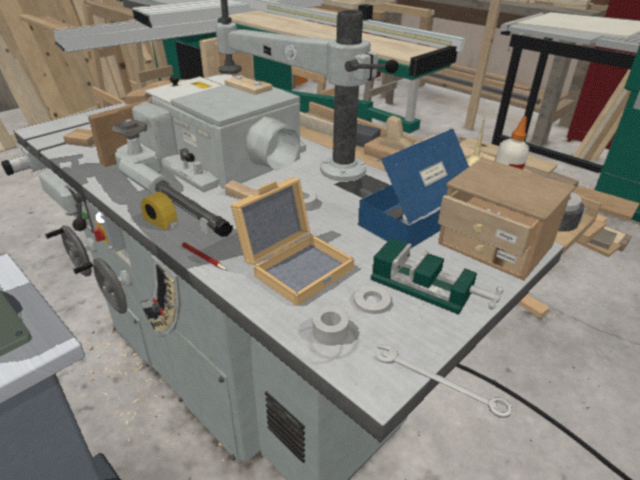

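The top view shows the tall ring at about (395,299), and the low rings at (390,250) and (243,185). The case's lower half is at (328,262), its hinge on the left with the lid standing at x≈285. The scene view confirms it: the tall ring is at (331,328).

```bash
python3 - <<'E'
from h import *
t=np.load("top.npy");s=np.load("scene.npy")
r=lambda p:np.round(p,1).tolist()
for u,v in[(385,299),(405,299),(394,288),(390,240),(243,175),(328,262),(303,230),(355,228),(355,297),(303,297),(277,217),(277,295),(272,217),(285,255),(360,262),(400,210),(340,320),(100,280),(230,280),(205,160),(345,60)]: print(u,v,r(t[v,u]))
def sel(P,c,rad,lo,hi): 
    Q=P.reshape(-1,3);m=(np.linalg.norm(Q[:,:2]-c,axis=1)<rad)&(Q[:,2]>lo)&(Q[:,2]<hi);return Q[m]
c=t[299,385,:2]
for n,P in(("top",t),("scene",s)):
    q=sel(P,c,70,24,40);
    if len(q)>5:
        ci=cv2.minEnclosingCircle(q[:,:2].astype(np.float32));print(n,len(q),ci,np.median(q[:,2]))
# case rim
c=t[262,328,:2]
for n,P in(("top",t),("scene",s)):
    q=sel(P,c,110,19,28); print(n,len(q),cv2.minAreaRect(q[:,:2].astype(np.float32)))
    q=sel(P,c,180,60,200); print(n,len(q),r(q.min(0)),r(q.max(0)),cv2.minAreaRect(q[:,:2].astype(np.float32)))
    np.save("lid_"+n,q)
E
```

```text
385 299 [427.3, -385.2, 27.7]
405 299 [427.5, -423.8, 30.0]
394 288 [448.8, -403.1, 29.3]
390 240 [548.6, -400.8, 9.0]
243 175 [682.9, -95.5, 18.8]
328 262 [502.8, -274.0, 4.8]
303 230 [565.4, -222.8, 22.0]
355 228 [575.3, -330.0, 0.2]
355 297 [432.9, -329.0, -2.7]
303 297 [430.4, -224.8, 21.8]
277 217 [565.8, -179.7, 127.3]
277 295 [429.5, -179.2, 82.5]
272 217 [566.1, -170.6, 126.1]
285 255 [509.7, -189.4, 47.2]
360 262 [503.9, -339.6, 0.9]
400 210 [611.2, -422.3, 13.1]
340 320 [386.9, -298.6, -2.3]
100 280 [458.0, 165.7, 48.9]
230 280 [461.1, -82.5, 37.6]
205 160 [723.4, -8.5, -1.5]
345 60 [867.2, -302.2, 148.0]
top 428 ((438.04364013671875, -374.398681640625), 55.74045181274414) 28.328210626205987
scene 608 ((432.2538757324219, -373.4672546386719), 57.126220703125) 28.245659174982165
top 1197 ((499.4973449707031, -259.7752990722656), (138.21615600585938, 132.02371215820312), 0.45343494415283203)
top 1354 [429.1, -314.1, 60.0] [682.5, -163.7, 164.0] ((565.5097045898438, -213.66885375976562), (91.71372985839844, 287.2038269042969), 65.88095092773438)
scene 1330 ((501.8748474121094, -259.0775451660156), (135.68142700195312, 142.4170684814453), 89.89202117919922)
scene 2830 [429.7, -302.4, 60.0] [682.6, -164.6, 163.1] ((564.6804809570312, -211.74256896972656), (86.36502075195312, 280.82366943359375), 68.97428131103516)
```

```bash
python3 - <<'E'
from h import *
for n in("top","scene"):
    P=np.load(n+".npy").reshape(-1,3)
    m=(abs(P[:,0]-428)<45)&(abs(P[:,1]+404)<45)&(P[:,2]>22)&(P[:,2]<36);q=P[m]
    print(n,"ring",cv2.minEnclosingCircle(q[:,:2].astype(np.float32)),q[:,2].max())
    m=(abs(P[:,0]-500)<85)&(P[:,1]<-232)&(P[:,1]>-345)&(P[:,2]>18)&(P[:,2]<28);q=P[m]
    print("rim",cv2.minAreaRect(q[:,:2].astype(np.float32)),np.percentile(q[:,1],[1,99]),np.percentile(q[:,0],[1,99]),np.median(q[:,2]))
    m=(abs(P[:,0]-500)<80)&(P[:,1]<-120)&(P[:,1]>-225)&(P[:,2]>30)&(P[:,2]<150);q=P[m]
    print("lid z",q[:,2].max(), q[q[:,2].argmax()])
    for z in range(30,140,10):
        w=q[(abs(q[:,2]-z)<5)&(abs(q[:,0]-500)<50)]
        if len(w):print(z,len(w),np.percentile(w[:,1],[2,50,98]).round(1),w[:,0].min().round())
    m=(abs(P[:,0]-500)<90)&(abs(P[:,1]+190)<60)&(P[:,2]>100)&(P[:,2]<150);q=P[m];print("x",q[:,0].min(),q[:,0].max())
im=cv2.imread("pics/scene.png")[170:310,220:370];cv2.imwrite("pics/c1.png",cv2.resize(im,None,fx=4,fy=4,interpolation=2))
E
```

```text
top ring ((426.653076171875, -401.6986999511719), 27.103694915771484) 32.04536960229052
rim ((498.9459533691406, -279.3551330566406), (93.15218353271484, 139.28465270996094), 89.88292694091797) [-325.62471378 -234.25799912] [430.37614496 568.14783219] 22.837313566209104
lid z 143.38243519634386 [ 479.92502873 -180.05910792  143.3824352 ]
30 72 [-212.5 -193.4 -191.6] 451.0
40 77 [-192.6 -191.  -189.6] 450.0
50 95 [-190.4 -188.5 -187. ] 451.0
60 94 [-187.3 -185.8 -184.1] 450.0
70 60 [-184.7 -183.6 -182.7] 451.0
120 143 [-187.2 -167.2 -163.9] 451.0
130 507 [-187.6 -178.8 -165.8] 450.0
x 429.1490304226973 568.8247361745758
scene ring ((429.0296630859375, -402.6620178222656), 27.998605728149414) 30.883085175546512
rim ((501.8621826171875, -280.3288269042969), (95.45716857910156, 142.66912841796875), 89.5625991821289) [-326.37138382 -234.0297063 ] [431.18636852 571.69414059] 22.52964671706752
lid z 142.606256573395 [ 480.87120075 -181.91115886  142.60625657]
30 121 [-213.8 -193.6 -190.9] 450.0
40 241 [-194.2 -191.4 -188.4] 451.0
50 243 [-191.7 -188.7 -185.6] 451.0
60 246 [-188.8 -186.  -182.3] 451.0
70 242 [-186.4 -183.6 -180.6] 450.0
80 248 [-183.5 -180.8 -178.6] 451.0
90 267 [-181.  -178.3 -175.6] 451.0
100 254 [-178.3 -175.7 -173. ] 451.0
110 215 [-175.9 -173.2 -170.7] 450.0
120 34 [-187.9 -168.3 -164.7] 452.0
130 317 [-189.2 -184.8 -169. ] 450.0
x 429.6781261435724 571.8484625492592
```

View pics/c1.png

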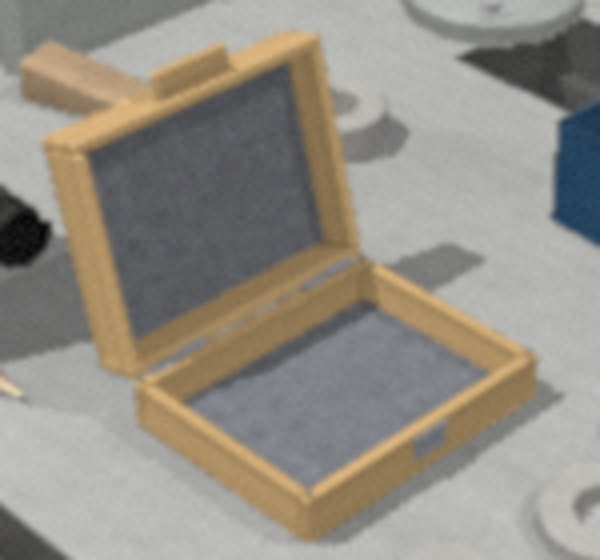

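The crop shows the case with its lid leaning back about 1.82 rad. The lip is at the top edge, around (190,70). Next I check heights on the transit path.

```bash
cat >> h.py <<'E'
def to(*wps,yaw=None):
    s=env.state();M=R.from_euler('xyz',s["ee_rot"],degrees=True).as_matrix()
    for w in wps:print(w,'->',((np.array(w)-s["ee_pos"])@M/1000).round(4).tolist())
    if yaw is not None:
        print("roll",s["ee_rot"][2]-yaw)
E
python3 - <<'E'
from h import *
P=np.concatenate([np.load(n+".npy").reshape(-1,3) for n in("top","scene")])
for x in range(100,700,100):
    print(x,[ (y,int(np.nanmax(q[:,2])) if len(q:=P[(P[:,0]>=x)&(P[:,0]<x+100)&(P[:,1]>=y)&(P[:,1]<y+100)]) else None) for y in range(600,-500,-100)])
to((196.5,540.4,420),(360,330,420),(430,100,400),(470,-150,380),(428,-402,200),(428,-402,120))
E
```

```text
100 [(600, -769), (500, -751), (400, -768), (300, -768), (200, -769), (100, 4), (0, 15), (-100, 16), (-200, 4), (-300, -767), (-400, -770)]
200 [(600, -67), (500, -763), (400, -763), (300, -768), (200, -766), (100, -767), (0, -767), (-100, -767), (-200, -770), (-300, -768), (-400, -769)]
300 [(600, 2), (500, 1), (400, 2), (300, 4), (200, 3), (100, 4), (0, 62), (-100, 10), (-200, 10), (-300, 3), (-400, 3)]
400 [(600, 21), (500, 24), (400, 121), (300, 126), (200, 132), (100, 52), (0, 63), (-100, 43), (-200, 143), (-300, 82), (-400, 31)]
500 [(600, 1), (500, 116), (400, 116), (300, 156), (200, 166), (100, 166), (0, 165), (-100, 17), (-200, 142), (-300, 77), (-400, 54)]
600 [(600, None), (500, 120), (400, 121), (300, 175), (200, 166), (100, 168), (0, 166), (-100, 24), (-200, 23), (-300, 165), (-400, 144)]
(196.5, 540.4, 420) -> [0.0001, -0.0, -0.2068]
(360, 330, 420) -> [-0.1417, 0.2255, -0.2066]
(430, 100, 400) -> [-0.3339, 0.3699, -0.1863]
(470, -150, 380) -> [-0.5552, 0.493, -0.1659]
(428, -402, 200) -> [-0.8061, 0.5396, 0.0145]
(428, -402, 120) -> [-0.8059, 0.5396, 0.0945]
```

```bash
python3 -m pendant '[{"xyz":[-0.02,0.04,-0.045],"roll":8,"jaw":0},{"xyz":[-0.045,0.085,-0.09],"roll":17,"jaw":0},{"xyz":[-0.07,0.13,-0.12],"roll":26,"jaw":0},{"xyz":[-0.105,0.18,-0.137],"roll":35,"jaw":0},{"xyz":[-0.142,0.225,-0.14],"roll":44,"jaw":0},{"xyz":[-0.19,0.262,-0.14],"roll":53,"jaw":0},{"xyz":[-0.238,0.298,-0.14],"roll":62,"jaw":0},{"xyz":[-0.286,0.334,-0.14],"roll":70,"jaw":0}]' 20; python3 -c "
from h import *
to((430,20,350),(440,-200,330),(428,-402,180),(428,-402,100),yaw=0)"
```

```text
time_s: 1.1
ee_pos: [412.8, 155.5, 353.7]
ee_rot: [180.0, 0.0, -0.2]
force: [0.9, 0.0, -1.2]
gripper_width: 91.3
(430, 20, 350) -> [0.0178, 0.1355, 0.0037]
(440, -200, 330) -> [0.0287, 0.3554, 0.0237]
(428, -402, 180) -> [0.0176, 0.5575, 0.1737]
(428, -402, 100) -> [0.0176, 0.5575, 0.2537]
roll -0.2387909909461195
```

```bash
python3 -m pendant '[{"xyz":[0.01,0.06,0],"roll":0,"jaw":0},{"xyz":[0.017,0.12,0],"roll":0,"jaw":0},{"xyz":[0.02,0.18,0],"roll":0,"jaw":0},{"xyz":[0.02,0.24,0.005],"roll":0,"jaw":0},{"xyz":[0.02,0.3,0.01],"roll":0,"jaw":0},{"xyz":[0.02,0.36,0.02],"roll":0,"jaw":0},{"xyz":[0.018,0.41,0.05],"roll":0,"jaw":0},{"xyz":[0.016,0.46,0.085],"roll":0,"jaw":0}]'; python3 -m pendant '[{"xyz":[0,0.04,0.045],"roll":0,"jaw":0},{"xyz":[0,0.08,0.09],"roll":0,"jaw":0},{"xyz":[0,0.098,0.13],"roll":0,"jaw":0},{"xyz":[0,0.098,0.15],"roll":0,"jaw":0},{"xyz":[0,0.098,0.15],"roll":0,"jaw":0},{"xyz":[0,0.098,0.15],"roll":0,"jaw":0},{"xyz":[0,0.098,0.15],"roll":0,"jaw":0},{"xyz":[0,0.098,0.15],"roll":0,"jaw":0}]'; python3 - <<'E'
from h import *
im,d,P=grab("wrist","pics/w1.png")
q=P.reshape(-1,3);m=(abs(q[:,0]-428)<45)&(abs(q[:,1]+404)<45)&(q[:,2]>22)&(q[:,2]<36);q=q[m]
print(len(q),q[:,2].max() if len(q) else 0, cv2.minEnclosingCircle(q[:,:2].astype(np.float32)) if len(q) else 0)
to((428,-402,5))
E
```

```text
time_s: 2.1
ee_pos: [428.6, -304.5, 268.2]
ee_rot: [180.0, -0.1, -0.0]
force: [0.8, 0.0, -0.8]
gripper_width: 91.4
time_s: 3.1
ee_pos: [429.3, -400.6, 120.0]
ee_rot: [179.9, -0.1, 0.0]
force: [-0.4, -0.0, 0.2]
gripper_width: 91.3
3451 32.39429296494927 ((428.5250244140625, -402.0004577636719), 27.22797393798828)
(428, -402, 5) -> [-0.0013, 0.0013, 0.1148]
```

View pics/w1.png

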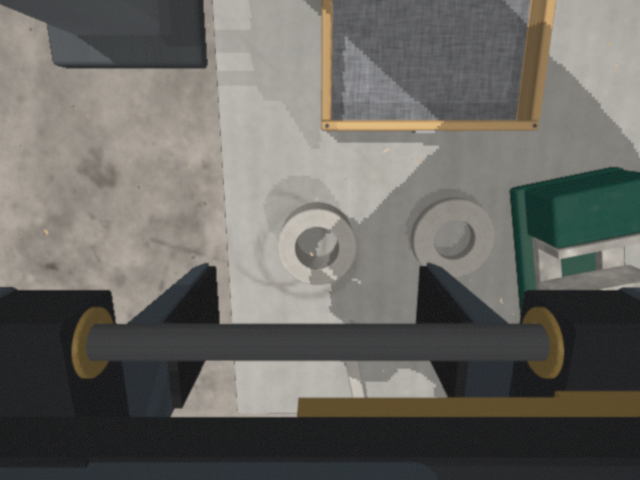

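The wrist view shows the tall ring at (317,243), the low ring at (453,237) clear of the right finger, and the case's front edge at row 127. The wrist and top estimates agree, so I descend and grip.

```bash
python3 -m pendant '[{"xyz":[-0.001,0.001,0.03],"roll":0,"jaw":0},{"xyz":[-0.001,0.001,0.06],"roll":0,"jaw":0},{"xyz":[-0.001,0.001,0.085],"roll":0,"jaw":0},{"xyz":[-0.001,0.001,0.103],"roll":0,"jaw":0},{"xyz":[-0.001,0.001,0.113],"roll":0,"jaw":0},{"xyz":[-0.001,0.001,0.114],"roll":0,"jaw":0},{"xyz":[-0.001,0.001,0.114],"roll":0,"jaw":0.2},{"xyz":[-0.001,0.001,0.114],"roll":0,"jaw":0.5}]' 25;  python3 -m pendant '[{"xyz":[0,0,0],"roll":0,"jaw":0.6},{"xyz":[0,0,0],"roll":0,"jaw":0.6},{"xyz":[0,0,0],"roll":0,"jaw":0.6},{"xyz":[0,0,0],"roll":0,"jaw":0.6},{"xyz":[0,0,-0.015],"roll":0,"jaw":0.6},{"xyz":[0,0,-0.04],"roll":0,"jaw":0.6},{"xyz":[0,0,-0.07],"roll":0,"jaw":0.6},{"xyz":[0,0,-0.07],"roll":0,"jaw":0.6}]'; python3 -c "
from h import *
to((500,-288,75),(500,-288,12),yaw=0)"
```

```text
time_s: 4.15
ee_pos: [428.3, -401.9, 5.7]
ee_rot: [179.9, -0.1, 0.0]
force: [0.7, -0.4, 0.7]
gripper_width: 74.2
time_s: 5.15
ee_pos: [429.0, -402.7, 77.4]
ee_rot: [179.8, -0.2, 0.0]
force: [-0.4, 0.4, -3.0]
gripper_width: 53.4
(500, -288, 75) -> [0.071, -0.1147, 0.0022]
(500, -288, 12) -> [0.0708, -0.115, 0.0652]
roll 0.014712391581157532
```

```bash
python3 -m pendant '[{"xyz":[0.015,-0.03,0],"roll":0,"jaw":0.6},{"xyz":[0.035,-0.06,0],"roll":0,"jaw":0.6},{"xyz":[0.055,-0.09,0],"roll":0,"jaw":0.6},{"xyz":[0.071,-0.114,0],"roll":0,"jaw":0.6},{"xyz":[0.071,-0.114,0.01],"roll":0,"jaw":0.6},{"xyz":[0.071,-0.114,0.03],"roll":0,"jaw":0.6},{"xyz":[0.071,-0.114,0.045],"roll":0,"jaw":0.6},{"xyz":[0.071,-0.114,0.055],"roll":0,"jaw":0.6}]';  python3 -m pendant '[{"xyz":[0,0,0.006],"roll":0,"jaw":0.6},{"xyz":[0,0,0.0105],"roll":0,"jaw":0.6},{"xyz":[0,0,0.0105],"roll":0,"jaw":0.6},{"xyz":[0,0,0.0105],"roll":0,"jaw":0.4},{"xyz":[0,0,0.0105],"roll":0,"jaw":0.2},{"xyz":[0,0,0.0105],"roll":0,"jaw":0.2},{"xyz":[0,0,0.0105],"roll":0,"jaw":0.2},{"xyz":[0,0,0.005],"roll":0,"jaw":0.2}]'
```

```text
time_s: 6.15
ee_pos: [497.7, -287.6, 18.3]
ee_rot: [-179.9, 0.1, -0.0]
force: [0.2, 0.5, -2.8]
gripper_width: 52.9
time_s: 7.15
ee_pos: [498.5, -287.3, 14.7]
ee_rot: [-180.0, 0.0, 0.0]
force: [0.1, -0.8, -0.5]
gripper_width: 72.8
```

```bash
python3 -m pendant '[{"xyz":[0,0,-0.03],"roll":0,"jaw":0.2},{"xyz":[0,0,-0.08],"roll":0,"jaw":0.2},{"xyz":[0,0,-0.14],"roll":0,"jaw":0.3},{"xyz":[0,0,-0.2],"roll":0,"jaw":0.5},{"xyz":[0,-0.02,-0.24],"roll":0,"jaw":1},{"xyz":[0,-0.05,-0.25],"roll":0,"jaw":1},{"xyz":[0,-0.05,-0.25],"roll":0,"jaw":1},{"xyz":[0,-0.05,-0.25],"roll":0,"jaw":1}]'; python3 - <<'E'
from h import *
im,d,P=grab("top","pics/t2.png");cv2.imwrite("pics/t2c.png",cv2.resize(im[190:330,240:440],None,fx=4,fy=4))
im,d,P=grab("scene","pics/s2.png")
q=P.reshape(-1,3);m=(abs(q[:,0]-498)<50)&(abs(q[:,1]+280)<40)&(q[:,2]>27)&(q[:,2]<50);q=q[m];print(len(q),np.percentile(q[:,2],[5,50,95]),cv2.minEnclosingCircle(q[:,:2].astype(np.float32)))
cv2.imwrite("pics/s2c.png",cv2.resize(im[150:350,200:400],None,fx=3,fy=3))
to((500,-125,265),(500,-125,105),yaw=0)
E
```

```text
time_s: 8.15
ee_pos: [498.5, -237.8, 264.5]
ee_rot: [180.0, 0.0, 0.0]
force: [-0.4, -1.1, 0.7]
gripper_width: 16.5
482 [28.247292   33.85824813 35.81016796] ((498.0235290527344, -288.6909484863281), 27.815847396850586)
(500, -125, 265) -> [0.0015, -0.1131, -0.0009]
(500, -125, 105) -> [0.0018, -0.113, 0.1591]
roll -0.02110015733811881
```

View pics/s2c.png

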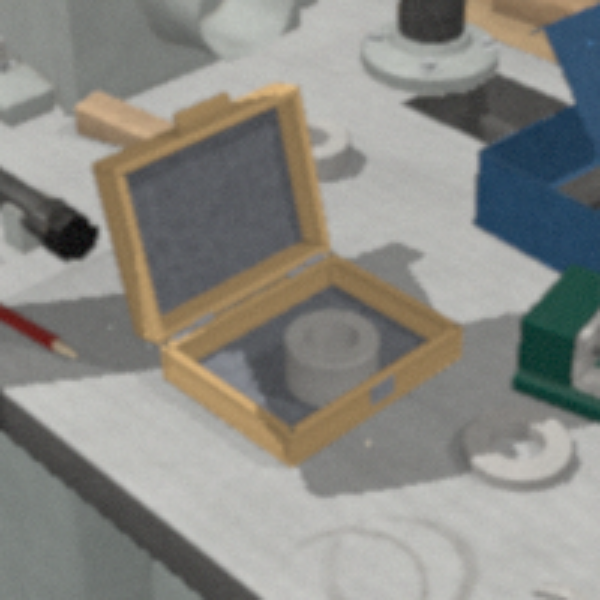

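The crop shows the ring lying flat in the lower half, at about (332,357). Depth gives its centre as (498,-289), with the top at 35. Next I move behind the lid.

```bash
python3 -m pendant '[{"xyz":[0,-0.05,0],"roll":0,"jaw":1},{"xyz":[0.002,-0.1,0],"roll":0,"jaw":1},{"xyz":[0.002,-0.113,0.03],"roll":0,"jaw":1},{"xyz":[0.002,-0.113,0.085],"roll":0,"jaw":1},{"xyz":[0.002,-0.113,0.13],"roll":0,"jaw":1},{"xyz":[0.002,-0.113,0.159],"roll":0,"jaw":1},{"xyz":[0.002,-0.113,0.159],"roll":0,"jaw":1},{"xyz":[0.002,-0.113,0.159],"roll":0,"jaw":1}]'; python3 -m pendant '[{"xyz":[0,0.01,0],"roll":0,"jaw":1},{"xyz":[0,0.02,0],"roll":0,"jaw":1},{"xyz":[0,0.028,0],"roll":0,"jaw":1},{"xyz":[0,0.034,0],"roll":0,"jaw":1},{"xyz":[0,0.04,0],"roll":0,"jaw":1},{"xyz":[0,0.046,0],"roll":0,"jaw":1},{"xyz":[0,0.052,0],"roll":0,"jaw":1},{"xyz":[0,0.052,0],"roll":0,"jaw":1}]'
```

```text
time_s: 9.25
ee_pos: [501.6, -125.1, 106.7]
ee_rot: [180.0, -0.1, -0.0]
force: [0.5, 0.2, 0.3]
gripper_width: 0.7
time_s: 10.25
ee_pos: [500.7, -177.2, 105.8]
ee_rot: [180.0, 0.0, 0.0]
force: [-0.4, 0.5, 0.8]
gripper_width: 0.7
```

```bash
python3 -m pendant '[{"xyz":[0,0.01,-0.001],"roll":0,"jaw":1},{"xyz":[0,0.021,-0.002],"roll":0,"jaw":1},{"xyz":[0,0.028,-0.002],"roll":0,"jaw":1},{"xyz":[0,0.036,-0.001],"roll":0,"jaw":1},{"xyz":[0,0.043,0],"roll":0,"jaw":1},{"xyz":[0,0.05,0.002],"roll":0,"jaw":1},{"xyz":[0,0.057,0.005],"roll":0,"jaw":1},{"xyz":[0,0.063,0.008],"roll":0,"jaw":1}]'; python3 - <<'E'
from h import *
im,d,P=grab("scene");cv2.imwrite("pics/s3c.png",cv2.resize(im[120:340,180:400],None,fx=2.7,fy=2.7))
E
```

```text
time_s: 11.25
ee_pos: [500.7, -240.1, 97.7]
ee_rot: [180.0, 0.0, 0.0]
force: [0.6, 2.0, 1.2]
gripper_width: 0.7
```

View pics/s3c.png

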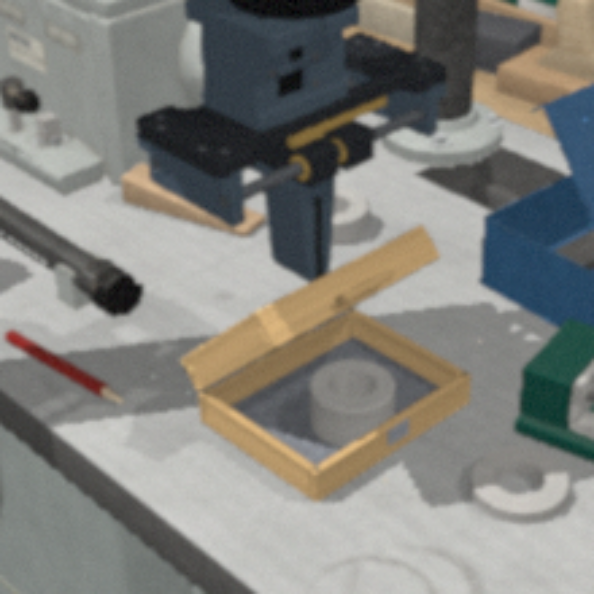

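The view shows the lid swung to about 45°, with the fingertip on its outer face and the ring undisturbed. I continue along the arc.

```bash
python3 -m pendant '[{"xyz":[0,0.006,0.004],"roll":0,"jaw":1},{"xyz":[0,0.012,0.008],"roll":0,"jaw":1},{"xyz":[0,0.018,0.0125],"roll":0,"jaw":1},{"xyz":[0,0.023,0.018],"roll":0,"jaw":1},{"xyz":[0,0.028,0.024],"roll":0,"jaw":1},{"xyz":[0,0.032,0.029],"roll":0,"jaw":1},{"xyz":[0,0.036,0.036],"roll":0,"jaw":1},{"xyz":[0,0.039,0.043],"roll":0,"jaw":1}]';python3 -m pendant '[{"xyz":[0,0.002,0.002],"roll":0,"jaw":1},{"xyz":[0,0.002,0.004],"roll":0,"jaw":1},{"xyz":[0,0.002,0.006],"roll":0,"jaw":1},{"xyz":[0,0.002,0.007],"roll":0,"jaw":1},{"xyz":[0,0.002,0.007],"roll":0,"jaw":1},{"xyz":[0,0.002,0.007],"roll":0,"jaw":1},{"xyz":[0,0.002,0.007],"roll":0,"jaw":1},{"xyz":[0,0.002,0.007],"roll":0,"jaw":1}]'
```

```text
time_s: 12.3
ee_pos: [500.9, -278.9, 54.5]
ee_rot: [180.0, -0.0, 0.0]
force: [-0.5, 0.4, 1.5]
gripper_width: 0.4
time_s: 13.3
ee_pos: [501.1, -280.7, 48.2]
ee_rot: [180.0, -0.0, 0.0]
force: [0.2, -1.5, 5.1]
gripper_width: 0.3
```

```bash
python3 -m pendant '[{"xyz":[0,0,0.0005],"roll":0,"jaw":1},{"xyz":[0,0,0.001],"roll":0,"jaw":1},{"xyz":[0,0,0.0015],"roll":0,"jaw":1},{"xyz":[0,0,0.0015],"roll":0,"jaw":1},{"xyz":[0,0,0.0015],"roll":0,"jaw":1},{"xyz":[0,0,0.0015],"roll":0,"jaw":1},{"xyz":[0,0,0.0015],"roll":0,"jaw":1},{"xyz":[0,0,0.0015],"roll":0,"jaw":1}]'; python3 -m pendant '[{"xyz":[0,0,-0.01],"roll":0,"jaw":1},{"xyz":[0,0,-0.04],"roll":0,"jaw":1},{"xyz":[0,0,-0.09],"roll":0,"jaw":1},{"xyz":[0,0,-0.15],"roll":0,"jaw":1},{"xyz":[0,-0.05,-0.18],"roll":0,"jaw":1},{"xyz":[0,-0.1,-0.2],"roll":0,"jaw":1},{"xyz":[0,-0.12,-0.2],"roll":0,"jaw":1},{"xyz":[0,-0.12,-0.2],"roll":0,"jaw":1}]'; python3 - <<'E'
from h import *
im,d,P=grab("scene");cv2.imwrite("pics/s4c.png",cv2.resize(im[160:340,200:400],None,fx=3,fy=3))
q=P.reshape(-1,3)
for y in range(-325,-200,15):
    w=q[(abs(q[:,0]-500)<60)&(abs(q[:,1]-y)<7)&(q[:,2]>30)&(q[:,2]<90)];print(y,len(w),np.median(w[:,2]).round(1) if len(w) else 0)
E
```

```text
time_s: 14.3
ee_pos: [501.1, -280.8, 48.2]
ee_rot: [180.0, -0.1, 0.0]
force: [-3.0, 0.3, 14.2]
gripper_width: 0.3
time_s: 15.3
ee_pos: [500.2, -159.6, 245.5]
ee_rot: [-180.0, 0.1, 0.1]
force: [-0.1, -1.3, -0.3]
gripper_width: 0.1
-325 634 41.6
-310 366 47.5
-295 351 47.5
-280 341 47.4
-265 339 47.5
-250 312 47.4
-235 325 47.5
-220 250 47.4
-205 0 0
```

View pics/s4c.png

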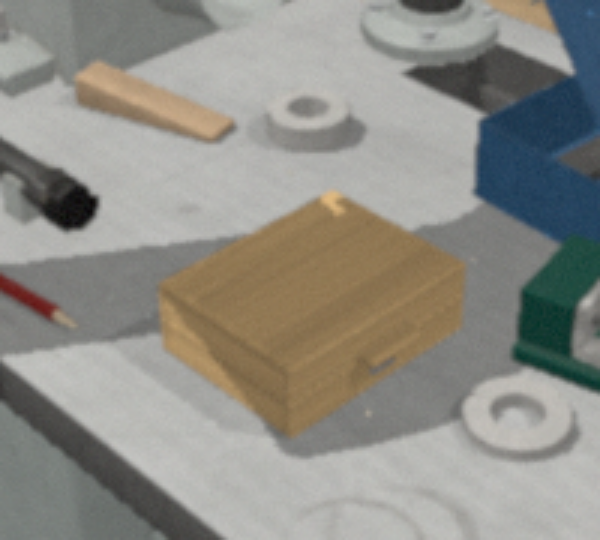

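The crop shows the case shut, with the lip at about (385,355). The lid's top is level at 47.5 mm from front to hinge, and the robot is clear.

```bash
python3 -c "
from workcell import env
print(env.job_done())"
```

```text
the job is handed in; nothing more can be done
None
```

The tall ring is lying flat in the lower half of the case, and the lid is fully shut over it. I handed the job in at about 15.4 s.

- **Ring:** I gripped it by its outside and set it down while the lid was still open. Depth put its centre about 17 mm towards the front and 2 mm sideways of the case centre, with its top at 35 mm, so it was sitting on the case floor.
- **Lid:** I swung it over with the closed fingertips and pressed it shut. The measured force rose to 14 N with no further movement.
- **Last check:** The lid top was level at 47.4–47.5 mm from front to hinge, against 48 mm nominal for shut. The gripper was about 200 mm above the case and touching nothing.

The ring can't be seen with the lid shut, so its final position rests on the pictures taken before closing; the last of these, with the lid about half closed, showed it undisturbed. No check failed or disagreed.

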